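# Scan the box label, then tip the seed pods in

## Robot

A 6-joint arm with a two-finger parallel gripper is mounted at the origin on the work surface. World frame = base frame: x ahead of the robot, y to its left, z up, the work surface at z = 0. Lengths are in m, angles in degrees, forces in N, time in s.
With the tool pointing down it reaches from about 0.25 to 0.725 m from the base axis. Payload 4 kg.
Tool frame: the origin (TCP) lies between the finger pads; the fingertips stand robot.nose_length ahead of it and the grasp point (between the pads) lies 8 mm behind it (robot.nose_length is the distance from the TCP to the fingertips, in m); z points along the fingers, y is the direction in which the jaws open and shut (so a half turn about z gives the same grasp; the last joint's range is limited). The gripper opens to 85 mm and grips with 20 to 120 N. Pads are 22 mm wide; open, the fingers measure 114 mm over their backs; the gripper's body (76 mm by 85 mm) begins 54 mm behind the grasp point. The pads swing forward as they close: fully open they stand 13 mm farther back than shut.
Start: joints at [-68.927, 13.785, 0.286, 76.501, 0, 90], TCP at [0.18, -0.467, 0.242] pointing down, gripper open.
Joint ranges: [-155.79, 155.79], [-60.16, 107.12], [-62.33, 73.08], [-114, 123.19], [-81.49, 82.49], [-180, 180]. Speed limits (degrees/s): [159.86, 159.86, 180, 180, 180, 180].

## Interface

Orientations are given as [roll, pitch, yaw] about the fixed x, y, z axes, in that order (R = Rz(yaw) Ry(pitch) Rx(roll)).
In Python, from workcell import sensors, imaging, workorder, robot gives the robot as it stands.
- The arm moves only by the tool move_arm, never from a script. Its argument "rows" is text: rows parted by semicolons, each of 7 numbers parted by spaces: the shift along the tool's x, y, z in mm, then the turn, a rotation vector about the tool's x, y, z in units of 10 degrees (1.0 is 10 degrees), then the closure, from 0 (fully open) to 1 (shut). A call has 1 to 12 rows; each row is the pose to reach, as a shift and turn from the pose measured when the call began, along the tool's axes at that moment; what a row does not reach only later rows make up. A row lasts 1/8 s, in which the tool goes at most 62.5 mm and 10.7 degrees, less where a joint would pass 70% of its speed; a pose out of reach is approached as far as the arm can. A call with a gripper value outside its range is refused whole. The fingers move at their own pace and stop on an object; "grip_force" is the grip in N (left out, the last holds). Time passes only in rows, so rows that repeat a pose let the fingers close. It gives the time, the measured TCP pose, the force and the opening at its end, in the units of the state.
- sensors.observe(): the state, without advancing time (a new reading comes with each control period).
- imaging.snapshot(name): name is "side" or "top"; returns a dict with "frame" (384x512x3 uint8, red, green, blue), "vertical_fov" (degrees; the focal length in pixels is half the picture's height over the tangent of half this angle, whatever the lens; pixels are square), "cx", "cy" (the principal point, pixels), "dist" ([k1, k2, p1, p2, k3] as OpenCV has them; the pictures are not rectified), "R" (3x3) and "t" (3): a world point X has camera coordinates R X + t. Camera axes: x right, y down, z forward; pixel columns grow to the right and rows downward; lengths in m; the calibration is good to about 2 mm. A picture is of the moment at which its call begins. There is no depth.
- workorder.close_job(): hands the job in, once; it reports no verdict.
The state is a dict: "time": time; "joints": joint angles; "joint_velocities": joint speeds; "tau": joint torques, N m; "position": TCP position; "tool_rot": TCP orientation; "ft_force": force on the tool from outside, world axes, zero at the start; "moment": the same for the moment, N m; "grip_width": finger opening in m.
Only numpy, scipy, OpenCV 4.12 (cv2) and the standard library are available. Lean on these libraries where they do the work, as an engineer would, in place of code of your own. Each camera call takes 0.05 s, during which the arm holds its last target. There are 200 camera calls.

## Task

Book the three seed pods into the green-banded box: first pick up the barcode scanner, point its red window squarely at the middle of that box's barcode label from about 10 cm away and hold it still there for two seconds, then stand it back upright on its round black mat. Next pick up the yellow tray by its handle, tip it low over the box so that all three pods slide in without the gripper touching a pod, and set the empty tray back down flat on the table. Do not knock over or shove the other things on the table.

Things in the scene. Friction and masses are not known exactly. Their poses are not given: they have to be found in the camera images.
- scanner: White pistol-style barcode scanner upright on its grey base, 177 mm tall, 0.3 kg. Origin: centre of the base's underside; z up, x the way it looks. Base 84 x 74 x 14 mm, handle 34 x 30 mm. Head on top 80 long, 46 wide (along y, flat sides), 38 mm thick, pitched 45 deg nose-down, centre at (12, 0, 135) mm: grip it from above across its width, near (2, 0, 151) mm.
- scanner_window: Red reading window in the nose of the scanner's head, 36 x 26 mm, fixed to the scanner: at (41, 0, 106) mm in the scanner's frame. Origin: its centre; its x axis is the reading beam, pointing forward and 45 deg down when the scanner is upright.
- mat: Round black rubber mat, 140 mm across, 4 mm thick, fixed to the table: the scanner's place. Origin: centre of its underside.
- green_box: Open cardboard box with a green band round its rim, 150 x 150 x 100 mm tall, walls and floor 5 mm, fixed. Origin: centre of its underside, z up. A green label board (84 x 64 mm, leaning at 45 deg) juts out from the rim on its -x side, up to 120 mm from the origin, 112 mm high. The two boxes swap places between starts.
- green_box_label: White paper label with black bars, 70 x 50 mm, on the green box's label board. Origin: centre of the label, 93 mm from the box's origin towards the box's -x and 89 mm above the table; its x axis points straight out of the label (outward and 45 deg up).
- blue_box: Same box with a blue band and blue label board: not to be used. Origin: centre of its underside.
- tray: Smooth yellow tray, open at one end, 0.16 kg. Floor 130 x 124 mm, 4 mm thick, 26 mm walls at the sides and back. Origin: centre of the underside, z up, x towards the open end. Behind the back wall an upright black handle plate: 12 mm thick along x, 60 mm wide along y, 90 mm tall, centred 86 mm from the origin towards -x.
- tray_grip (a point): Point to grip on the tray's handle: middle of the plate, 68 mm above the tray's underside. The fingers close along the tray's x.
- tray_lip (a point): Middle of the tray's open edge, on the floor's upper face, 65 mm from the tray's origin towards +x.
- pod1: Brown dried seed pod, four-sided, 62 mm long (its x), 32 mm thick, 30 g, lying loose in the tray, smooth: slides on the tray at 15 to 25 deg. Origin: its centre.
- pod2: Brown dried seed pod, four-sided, 62 mm long (its x), 32 mm thick, 30 g, lying loose in the tray, smooth: slides on the tray at 15 to 25 deg. Origin: its centre.
- pod3: Brown dried seed pod, four-sided, 62 mm long (its x), 32 mm thick, 30 g, lying loose in the tray, smooth: slides on the tray at 15 to 25 deg. Origin: its centre.
- mouse: Bystander: black computer mouse, 110 x 60 x 34 mm. Origin: centre of its underside.
- bottle: Bystander: clear plastic bottle with a red cap, 60 mm across, 160 mm tall. Origin: centre of its underside.
- jar: Bystander: amber glass jar with a steel lid, 64 mm across, 85 mm tall. Origin: centre of its underside.
- tape: Bystander: roll of yellow tape lying flat, 90 mm across, 22 mm high. Origin: centre of its underside.
- wood_block: Bystander: wooden block, 100 x 70 x 50 mm. Origin: centre of its underside.
- mug: Bystander: blue mug, 80 mm across, 90 mm tall. Origin: centre of its underside.

How it is judged:
By the outcome, as a careful person would: the job done as asked, in the order asked, and still so for the second after the job is handed in, with the robot touching nothing.
It also fails if it takes over 72 s, if anything falls off the work surface, if the arm or the gripper's body presses on something with over 40 N, if the wrist force passes 120 N, or if a joint passes its speed limit or range.

## Working session

There is one attempt and no reset: what is moved stays moved. The work goes in short steps, Python scripts to look and compute and a tool call to move; the robot and the scene stay as the last step left them, time stands still between calls to the robot, and variables do not carry over. Pictures are saved under pics/ and viewed, about 8 in all and at most 12, crops included, and the job is handed in when it is done.

Besides the shell and the picture viewer there is one more tool, called after "Emit:" as name(argument=value, ...) on one line, values as JSON. move_arm: Moves the arm, as the interface text tells. Its arguments: {"type":"object","properties":{"rows":{"type":"string"},"grip_force":{"type":"number"}},"required":["rows"]}

```bash
ls; mkdir -p pics; python3 - <<'E'
from workcell import sensors, imaging, workorder, robot
import cv2
s=sensors.observe();print(s);print(robot.nose_length)
for n in ("side","top"):
    d=imaging.snapshot(n);cv2.imwrite(f"pics/{n}0.png",cv2.resize(d["frame"][:,:,::-1],(800,600),interpolation=cv2.INTER_CUBIC))
    print({k:v for k,v in d.items() if k!="frame"}); print(-d["R"].T@d["t"])
E
```

```text
pics
{'time': 0.0, 'joints': array([-6.89248720e+01,  1.38329874e+01,  2.14085740e-01,  7.65002692e+01,
        1.53337211e-03,  8.99997793e+01]), 'joint_velocities': array([-0.02481935,  0.0021651 , -0.01625163, -0.03724609, -0.04680855,
        0.02256224]), 'tau': array([-6.36701043e-04, -3.72318506e+01,  2.52407330e+01,  1.68482558e-02,
       -1.02596548e-04,  5.37773943e-06]), 'position': array([ 0.17958877, -0.46599565,  0.24140852]), 'tool_rot': array([-1.79880829e+02, -1.53382793e-03,  2.10753455e+01]), 'ft_force': array([-0.91984218, -1.05876129,  0.32737444]), 'moment': array([-0.01228637,  0.01328919, -0.03715304]), 'grip_width': 0.08528828714507888}
0.011
{'vertical_fov': 57.52452049923165, 'cx': 249.97537588727684, 'cy': 193.82349811119994, 'dist': array([0.0061226, 0.       , 0.       , 0.       , 0.       ]), 'R': array([[-9.94333352e-01, -1.06306966e-01,  1.20123772e-04],
       [-7.63558811e-02,  7.13401252e-01, -6.96583400e-01],
       [ 7.39659716e-02, -6.92645279e-01, -7.17475820e-01]]), 't': array([0.57643823, 0.05432662, 1.1316464 ])}
[0.49361659 0.80635226 0.84970271]
{'vertical_fov': 44.77189461987348, 'cx': 258.134707883792, 'cy': 188.7187396645182, 'dist': array([-0.19491282,  0.        ,  0.        ,  0.        ,  0.        ]), 'R': array([[-0.01295505, -0.9998988 ,  0.00587917],
       [-0.97638448,  0.01138189, -0.21574014],
       [ 0.21565139, -0.00853525, -0.97643312]]), 't': array([0.08071085, 0.56674931, 1.39206485])}
[0.25421012 0.08613363 1.48105428]
```

View pics/top0.png

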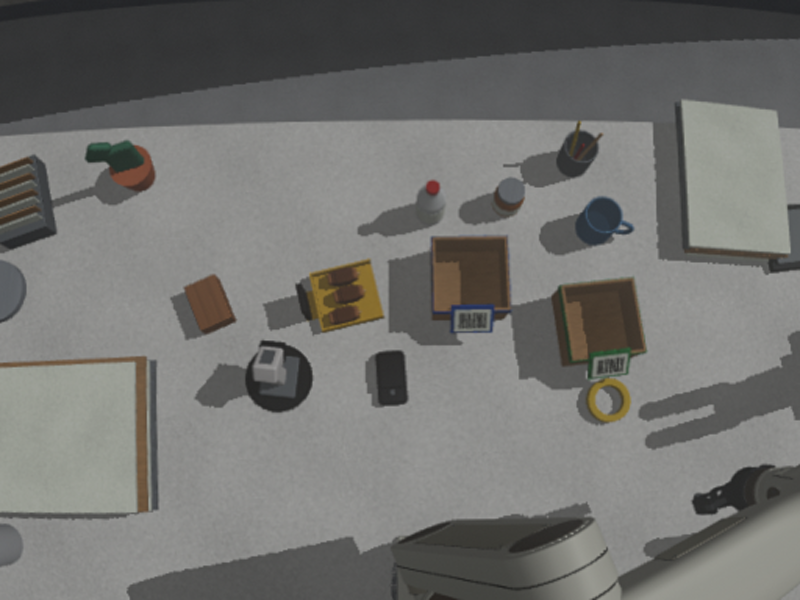

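View pics/side0.png

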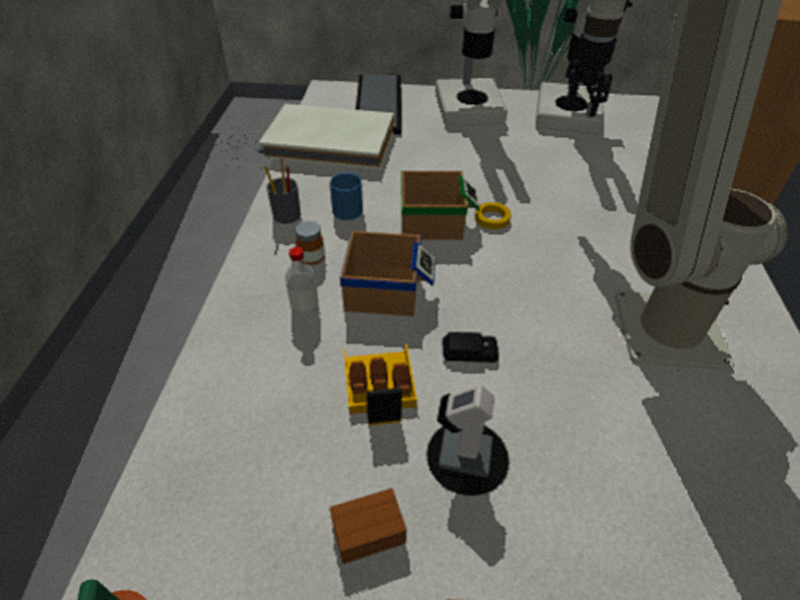

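Picture 1 (top, scaled by 1.5625): the scanner is at about (280,370) on the mat, the tray at (345,295) with its handle on the left (+y). The blue box is at (470,275), the green box at (600,320) with its label at (609,364) facing -x. Picture 2 (side) agrees, and the tape lies in front of the green label. Next I'll zoom in on the things that matter.

```bash
cat > h.py <<'E'
import numpy as np, cv2
from workcell import sensors, imaging, workorder, robot
from scipy.spatial.transform import Rotation as Ro
def K(d):
    f=d["frame"].shape[0]/2/np.tan(np.radians(d["vertical_fov"]/2)); return np.array([[f,0,d["cx"]],[0,f,d["cy"]],[0,0,1.]])
def ray(d,p):
    u=cv2.undistortPoints(np.array([[p]],float),K(d),d["dist"])[0,0]; return -d["R"].T@d["t"], d["R"].T@np.array([*u,1.])
def plane(d,p,z):
    c,r=ray(d,p); return c+r*(z-c[2])/r[2]
def tri(d1,p1,d2,p2):
    (a,u),(b,v)=ray(d1,p1),ray(d2,p2); u/=np.linalg.norm(u);v/=np.linalg.norm(v)
    s=np.linalg.lstsq(np.c_[u,-v],b-a,rcond=None)[0]; P,Q=a+s[0]*u,b+s[1]*v; return (P+Q)/2,np.linalg.norm(P-Q)
def proj(d,X): return cv2.projectPoints(np.array(X,float).reshape(-1,3),cv2.Rodrigues(d["R"])[0],d["t"],K(d),d["dist"])[0][:,0]
def crop(d,x,y,w,h,s):
    im=cv2.resize(d["frame"][y:y+h,x:x+w,::-1],None,fx=s,fy=s,interpolation=cv2.INTER_CUBIC)
    im=cv2.convertScaleAbs(im,alpha=1.5)
    for i in range((x+9)//10*10,x+w,10): cv2.putText(im,str(i),(int((i+.5-x)*s)-8,8),0,.3,(0,255,255));cv2.line(im,(int((i+.5-x)*s),10),(int((i+.5-x)*s),14),(0,255,255))
    for i in range((y+9)//10*10,y+h,10): cv2.putText(im,str(i),(0,int((i+.5-y)*s)),0,.3,(0,255,255))
    return im
E
python3 - <<'E'
from h import *
t=imaging.snapshot("top");s=imaging.snapshot("side")
import pickle;pickle.dump((t,s),open("v0.pkl","wb"))
A=np.vstack([np.hstack([crop(t,150,160,100,75,4),crop(t,345,172,100,75,4)]),np.hstack([crop(s,205,215,130,97,400/130)[:298],crop(s,240,95,100,75,4)[:298]])])
cv2.imwrite("pics/z1.png",A)
E
```

```text
(no output)
```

View pics/z1.png

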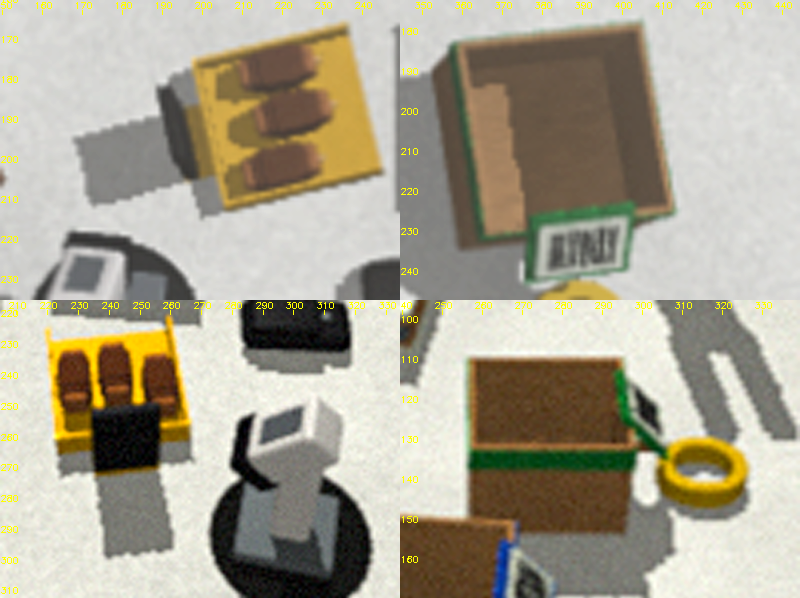

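Picture 3 (crops): the scanner's nose points towards +x. The tray corners, green rim corners, label and scanner base edges are all readable. I'll turn them into positions.

```bash
python3 - <<'E'
from h import *
import pickle
t,s=pickle.load(open("v0.pkl","rb"))
np.set_printoptions(precision=4,suppress=True)
tp=lambda px,py,ox,oy,sc:(ox+px/sc-.5,oy+py/sc-.5)
def rect(n,d,pts,z):
    P=np.array([plane(d,p,z)[:2] for p in pts]); print(n,P.tolist() and P.round(4).tolist(),"c",P.mean(0))
    for i in range(4):
        e=P[(i+1)%4]-P[i]; print("   edge",np.linalg.norm(e).round(4),np.degrees(np.arctan2(e[1],e[0])).round(1))
rect("box",t,[tp(x-400,y,345,172,4) for x,y in[(455,42),(641,25),(673,212),(480,238)]],.1)
rect("boxside",s,[tp(x-400,y-300,240,95,4) for x,y in[(469,359),(621,360),(636,446),(468,447)]],.1)
rect("tray",t,[tp(x,y,150,160,4) for x,y in[(194,60),(347,24),(383,172),(225,212)]],.028)
k=400/130
rect("base",s,[tp(x,y-300,205,215,k) for x,y in[(247,486),(337,499),(328,572),(235,548)]],.018)
def cen(d,m,x0,x1,y0,y1):
    m=m.astype(np.uint8);r=np.zeros_like(m);r[y0:y1,x0:x1]=m[y0:y1,x0:x1]
    n,l,st,c=cv2.connectedComponentsWithStats(r);i=1+np.argmax(st[1:,4]);return c[i],st[i]
def g(d):return d["frame"].astype(int)
# label: hole of green board: hull of green board component
# head: whitish rows; mat dark circle
for n,d,b in(("top",t,(150,205,210,270)),("side",s,(265,335,240,320))):
    f=g(d);m=f.max(2)<45;c,st=cen(d,m,b[0],b[1],b[2],b[3]);print("mat",n,c,st)
    M=np.zeros(m.shape,np.uint8);M[b[2]:b[3],b[0]:b[1]]=m[b[2]:b[3],b[0]:b[1]]
    h=cv2.convexHull(np.argwhere(M)[:,::-1].astype(np.int32).reshape(-1,1,2));e=cv2.fitEllipse(h);print(e,plane(d,e[0],.004))
# label quad corners (white paper outer)
T=[tp(x-400,y,345,172,4) for x,y in[(537,221),(623,214),(619,265),(533,272)]]
c=np.mean(T,0);print("label top",c,"on z=.089",plane(t,c,.089))
B=[tp(x-400,y,345,172,4) for x,y in[(530,216),(634,204),(629,268),(525,281)]];c=np.mean(B,0);print("board",plane(t,c,.087))
# head: top display centre in both views, head top corners
a=tp(84,271,150,160,4);b=tp(283,425-300,205,215,k);print("display",tri(t,a,s,b))
for nm,A,Bq in(("FL",(70,247),(250,418)),("FR",(127,252),(318,400))):pass
rect("head top(top)",t,[tp(x,y,150,160,4) for x,y in[(72,248),(127,252),(114,298),(57,292)]],.16)
E
```

```text
box [[0.5768, -0.2342], [0.5889, -0.3837], [0.4416, -0.3977], [0.425, -0.2448]] c [ 0.5081 -0.3151]
   edge 0.15 -85.4
   edge 0.148 -174.6
   edge 0.1538 96.2
   edge 0.1522 4.0
boxside [[0.5935, -0.3775], [0.4461, -0.3915], [0.4301, -0.251], [0.581, -0.2333]] c [ 0.5127 -0.3133]
   edge 0.1481 -174.6
   edge 0.1414 96.5
   edge 0.1519 6.7
   edge 0.1447 -85.0
tray [[0.6243, 0.2666], [0.6527, 0.1431], [0.5308, 0.1149], [0.5, 0.2402]] c [0.577  0.1912]
   edge 0.1267 -77.0
   edge 0.1251 -167.0
   edge 0.129 103.8
   edge 0.1271 12.0
base [[0.4533, 0.2974], [0.3749, 0.302], [0.3838, 0.3712], [0.4611, 0.3579]] c [0.4183 0.3321]
   edge 0.0785 176.7
   edge 0.0698 82.7
   edge 0.0785 -9.8
   edge 0.0609 -97.4
mat top [179.4075 245.7566] [157 219  42  44 530]
((177.57012939453125, 240.71217346191406), (40.9051399230957, 43.59854507446289), 174.0590362548828) [0.4136 0.3324 0.004 ]
mat side [298.6519 295.838 ] [ 274  253   51   64 1241]
((296.28009033203125, 285.93255615234375), (49.116275787353516, 68.079345703125), 152.0269317626953) [0.4207 0.3191 0.004 ]
label top [389.   232.25] on z=.089 [ 0.4208 -0.324   0.089 ]
board [ 0.4216 -0.3258  0.087 ]
display (array([0.4352, 0.3278, 0.1594]), np.float64(0.0009664071734887204))
head top(top) [[0.4524, 0.3367], [0.4492, 0.2967], [0.416, 0.3055], [0.4206, 0.3469]] c [0.4345 0.3214]
   edge 0.0402 -94.5
   edge 0.0343 165.1
   edge 0.0417 83.8
   edge 0.0334 -17.7
```

```bash
cat >> h.py <<'E'
def rpy(R): return R.as_euler("xyz",degrees=True)
def down(yaw): return Ro.from_euler("xyz",[180,0,yaw],degrees=True)
def now():
    s=sensors.observe(); return s,s["position"],Ro.from_euler("xyz",s["tool_rot"],degrees=True)
def rel(p,R):
    s,p0,R0=now(); d=R0.inv().apply(np.array(p)-p0)*1e3; w=(R0.inv()*R).as_rotvec(degrees=True)/10
    return np.r_[d,w].round(2)
E
python3 - <<'E'
from h import *
print(rel([.419,.330,.25],down(-7)))
E
```

```text
[ 5.0962e+02 -6.5692e+02 -7.3900e+00 -1.0000e-02  0.0000e+00  2.8100e+00]
```

Emit:
move_arm(rows="32 -41 0 0 0 0.2 0; 64 -82 0 0 0 0.4 0; 96 -123 -1 0 0 0.5 0; 127 -164 -2 0 0 0.7 0; 159 -205 -2 0 0 0.9 0; 191 -246 -3 0 0 1.1 0; 223 -287 -3 0 0 1.2 0; 255 -328 -4 0 0 1.4 0; 287 -369 -4 0 0 1.6 0; 319 -410 -5 0 0 1.8 0; 350 -451 -5 0 0 1.9 0; 382 -492 -6 0 0 2.1 0")

```text
time: 1.7
position: [0.3596, 0.0383, 0.2479]
tool_rot: [-177.1, 0.1, 3.8]
ft_force: [-0.9, -0.8, 0.1]
grip_width: 0.0854
```

```bash
python3 - <<'E'
from h import *
print(now()[0]["position"],now()[0]["tool_rot"],rel([.419,.330,.25],down(-7)))
E
```

```text
[0.35958745 0.03828885 0.24793887] [-1.77077270e+02  1.32759615e-01  3.76813832e+00] [ 7.8450e+01 -2.8692e+02  1.2400e+01 -2.9000e-01  4.0000e-02  1.0800e+00]
```

Emit:
move_arm(rows="14 -50 2 -0.1 0 0.2 0; 27 -98 4 -0.1 0 0.4 0; 40 -146 6 -0.2 0 0.6 0; 53 -194 8 -0.2 0 0.8 0; 66 -242 10 -0.3 0 1 0; 78 -287 12 -0.3 0 1.1 0; 78 -287 12 -0.3 0 1.1 0; 78 -287 12 -0.3 0 1.1 0; 78 -287 12 -0.3 0 1.1 0")

```text
time: 2.82
position: [0.3975, -0.0082, 0.2501]
tool_rot: [-177.2, 0.5, -3.2]
ft_force: [-0.2, 0.2, 0.4]
grip_width: 0.0851
```

```bash
python3 - <<'E'
from h import *
print(rel([.419,.330,.147],down(-7)))
t=imaging.snapshot("top");s=imaging.snapshot("side")
cv2.imwrite("pics/z2.png",np.hstack([crop(t,140,190,100,125,4),crop(s,255,180,100,125,4)]))
E
```

```text
[ 3.6800e+00 -3.3348e+02  1.1934e+02 -2.8000e-01  6.0000e-02  3.8000e-01]
```

View pics/z2.png

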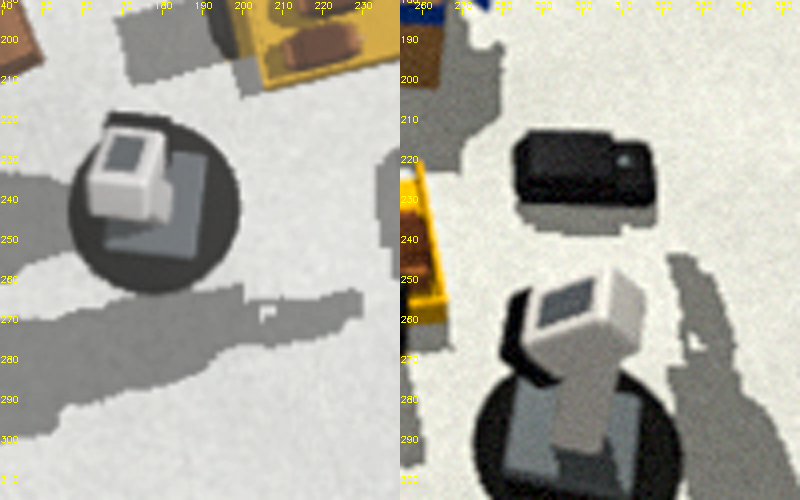

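Picture 4 shows the scanner standing as before, in a clear view. The arm stopped short at y≈0, so I'll check the joints.

```bash
python3 - <<'E'
from h import *
s=sensors.observe();print(s["joints"].round(1),s["joint_velocities"].round(2),s["position"],s["ft_force"],s["time"])
E
```

```text
[ -3.2   2.3 -12.2  76.    2.8 179.9] [ 0.08 -0.05  0.02 -0.01  0.05 -0.03] [ 0.39755497 -0.00810343  0.25007333] [ 0.48273186 -0.06448931 -0.34571206] 2.925
```

Emit:
move_arm(rows="0 -40 0 0 0 0 0; 0 -80 0 0 0 0 0; 0 -80 0 0 0 0 0; 0 -80 0 0 0 0 0")

```text
time: 3.42
position: [0.4018, 0.0246, 0.2539]
tool_rot: [-175.1, 0.6, -0.0]
ft_force: [1.2, -0.1, -1.2]
grip_width: 0.0856
```

```bash
python3 - <<'E'
from h import *
s=sensors.observe();print(s["joints"].round(1),s["joint_velocities"].round(2),s["position"],s["ft_force"],s["time"])
E
```

```text
[-1.000e-01  2.800e+00 -1.120e+01  7.660e+01  4.900e+00  1.799e+02] [-0.69 -0.15 -0.23 -0.04 -0.12  0.  ] [0.40183215 0.02460579 0.25390679] [ 1.24884267 -0.09589374 -1.21346797] 3.425
```

Joint 6 is at its range limit (yaw = j1 − j6 + 180), so I'll use the half-turned grasp, yaw 173.

Emit:
move_arm(rows="0 -20 0 -0.4 0 -1 0; 0 -45 0 -0.4 0 -2 0; 0 -70 0 -0.4 0 -3 0; 0 -95 2 -0.4 0 -4 0; 0 -120 4 -0.3 0 -5 0; 0 -145 4 -0.3 0 -6 0; 4 -170 4 -0.3 0 -7 0; 8 -195 4 -0.2 0 -8 0; 12 -220 4 -0.2 0 -9 0; 15 -245 4 -0.1 0 -10 0; 17 -270 4 0 0 -11 0; 17 -300 4 0 0 -12 0")

```text
time: 4.92
position: [0.4196, 0.324, 0.2754]
tool_rot: [178.0, -4.5, 120.3]
ft_force: [-0.5, 0.9, -0.1]
grip_width: 0.0855
```

```bash
python3 - <<'E'
from h import *
print(now()[0]["joints"].round(1),rel([.419,.330,.25],down(173)))
E
```

```text
[35.3 14.7  6.2 79.2  4.3 95.2] [ 3.47  1.61 25.85  0.39 -0.33 -5.28]
```

Emit:
move_arm(rows="1 0 5 0.4 -0.3 -1 0; 1 0 10 0.4 -0.3 -2 0; 2 0 15 0.4 -0.3 -3 0; 2 1 20 0.4 -0.3 -4 0; 3 2 26 0.4 -0.3 -5.3 0; 3 2 26 0.4 -0.3 -5.3 0; 3 2 26 0.4 -0.3 -5.3 0; 3 2 26 0.4 -0.3 -5.3 0")

```text
time: 5.92
position: [0.4197, 0.3297, 0.2498]
tool_rot: [179.9, -0.3, 173.2]
ft_force: [0.1, -0.3, -0.5]
grip_width: 0.0854
```

```bash
python3 - <<'E'
from h import *
print(now()[0]["joints"].round(1),rel([.419,.330,.147],down(173)))
t=imaging.snapshot("top");s=imaging.snapshot("side")
cv2.imwrite("pics/z3.png",np.hstack([crop(t,120,170,100,125,4),crop(s,255,180,100,125,4)]))
E
```

```text
[38.  17.6  6.5 79.1  0.2 44.8] [ 1.800e-01  1.100e-01  1.028e+02  1.000e-02 -3.000e-02  2.000e-02]
```

View pics/z3.png

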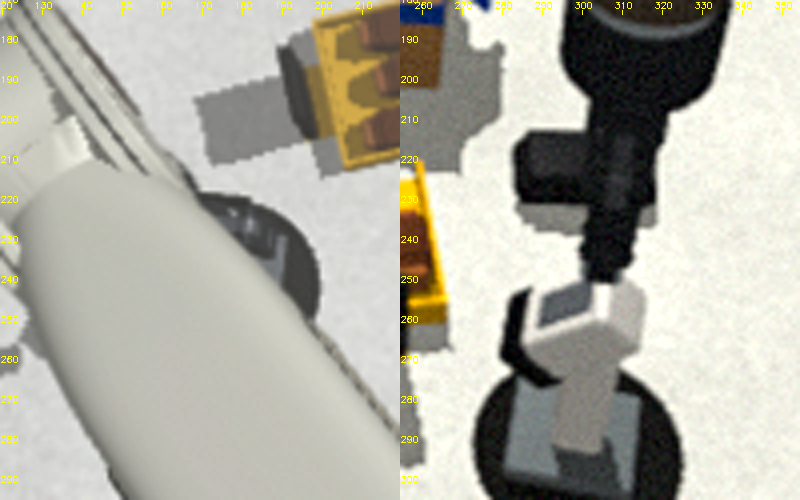

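Picture 5: the gripper stands over the rear of the head, as planned. Going down and gripping.

Emit:
move_arm(rows="0 0 20 0 0 0 0; 0 0 40 0 0 0 0; 0 0 60 0 0 0 0; 0 0 78 0 0 0 0; 0 0 92 0 0 0 0; 0 0 103 0 0 0 0; 0 0 103 0 0 0 0; 0 0 103 0 0 0 0")

```text
time: 7.02
position: [0.4196, 0.3302, 0.1474]
tool_rot: [179.9, -0.2, 173.2]
ft_force: [0.3, -0.1, 0.7]
grip_width: 0.0852
```

Emit:
move_arm(rows="0 0 0 0 0 0 0.25; 0 0 0 0 0 0 0.35; 0 0 0 0 0 0 0.45; 0 0 0 0 0 0 0.55; 0 0 0 0 0 0 0.65; 0 0 0 0 0 0 0.75; 0 0 0 0 0 0 0.85; 0 0 0 0 0 0 1; 0 0 0 0 0 0 1", grip_force=50)

```text
time: 8.15
position: [0.4199, 0.3305, 0.1479]
tool_rot: [179.8, -0.2, 173.2]
ft_force: [1.0, 0.3, 5.2]
grip_width: 0.0454
```

Gripped at 45 mm, as expected for the 46 mm head. Lifting.

Emit:
move_arm(rows="0 0 -10 0 0 0 1; 0 0 -30 0 0 0 1; 0 0 -55 0 0 0 1; 0 0 -80 0 0 0 1; 0 0 -100 0 0 0 1; 0 0 -100 0 0 0 1; 0 0 -100 0 0 0 1")

```text
time: 9.02
position: [0.4194, 0.3296, 0.2463]
tool_rot: [180.0, -0.3, 173.2]
ft_force: [-1.1, -0.1, -4.2]
grip_width: 0.045
```

```bash
python3 - <<'E'
from h import *
print(now()[0]["joints"].round(1), now()[0]["grip_width"])
print(rel([.31,-.333,.248],down(185)))
s=imaging.snapshot("side")
# base outline underneath
cv2.imwrite("pics/z4.png",crop(s,235,150,130,150,4))
E
```

```text
[38.  17.7  6.1 78.7  0.2 44.8] 0.04503010547757122
[ 3.0160e+01 -6.7087e+02 -1.8800e+00  1.0000e-02 -3.0000e-02 -1.1800e+00]
```

View pics/z4.png

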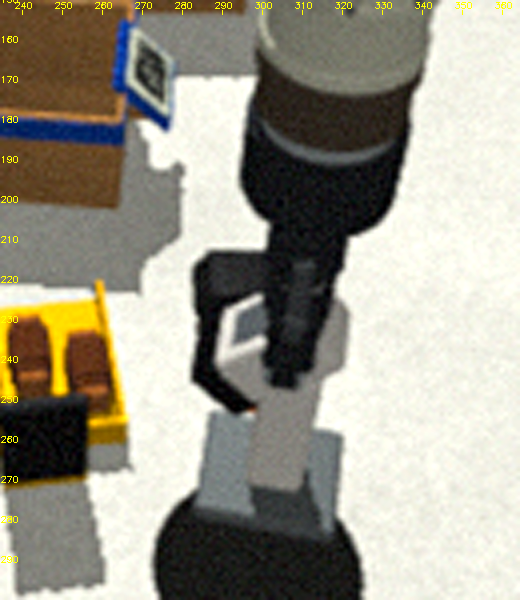

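Picture 6: the scanner is held upright, nose to +x. Carrying it to a point above the scan pose.

Emit:
move_arm(rows="1 -20 -1 0 0 0 1; 2 -50 -1 0 0 -0.1 1; 4 -85 -2 0 0 -0.2 1; 6 -120 -2 0 0 -0.2 1; 7 -155 -2 0 0 -0.3 1; 9 -190 -2 0 0 -0.3 1; 10 -225 -2 0 0 -0.4 1; 12 -260 -2 0 0 -0.5 1; 13 -295 -2 0 0 -0.5 1; 15 -330 -2 0 0 -0.6 1; 16 -365 -2 0 0 -0.6 1; 18 -400 -2 0 0 -0.7 1")

```text
time: 10.58
position: [0.353, -0.0665, 0.2472]
tool_rot: [179.9, -0.4, -179.8]
ft_force: [0.8, -0.5, -3.7]
grip_width: 0.0455
```

```bash
python3 - <<'E'
from h import *
print(now()[0]["joints"].round(1), now()[0]["grip_width"])
print(rel([.31,-.333,.248],down(185)))
E
```

```text
[-10.7  -2.1 -17.   75.6  -0.  -10.9] 0.04548196462029943
[ 4.4100e+01 -2.6636e+02 -8.5000e-01  1.0000e-02 -4.0000e-02 -4.8000e-01]
```

Emit:
move_arm(rows="6 -35 -1 0 0 -0.1 1; 12 -70 -1 0 0 -0.2 1; 18 -105 -1 0 0 -0.2 1; 23 -140 -1 0 0 -0.3 1; 29 -175 -1 0 0 -0.3 1; 35 -208 -1 0 0 -0.4 1; 39 -235 -1 0 0 -0.5 1; 42 -255 -1 0 0 -0.5 1; 44 -266 -1 0 0 -0.5 1; 44 -266 -1 0 0 -0.5 1; 44 -266 -1 0 0 -0.5 1")

```text
time: 11.95
position: [0.3101, -0.3318, 0.2481]
tool_rot: [179.8, -0.4, -174.7]
ft_force: [-0.4, 0.5, -4.0]
grip_width: 0.045
```

```bash
python3 - <<'E'
from h import *
np.set_printoptions(precision=4,suppress=True)
t=imaging.snapshot("top");s=imaging.snapshot("side")
import pickle;pickle.dump((t,s),open("v1.pkl","wb"))
cv2.imwrite("pics/z5.png",np.hstack([crop(t,340,165,100,130,4),crop(s,260,60,100,130,4)]))
E
```

```text
(no output)
```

View pics/z5.png

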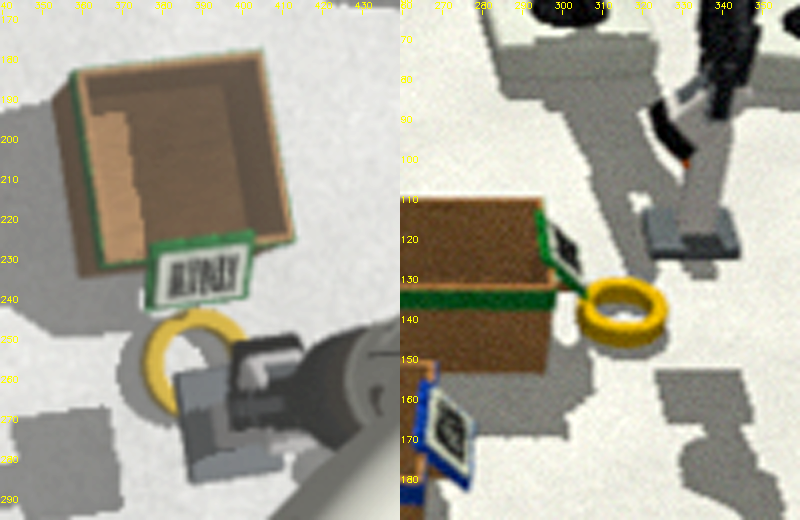

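```bash
python3 - <<'E'
from h import *
import pickle
t,s=pickle.load(open("v1.pkl","rb"))
np.set_printoptions(precision=4,suppress=True)
tp=lambda px,py,ox,oy,sc=4:(ox+px/sc-.5,oy+py/sc-.5)
T=np.mean([tp(x,y,340,165) for x,y in[(157,249),(248,240),(244,296),(153,303)]],0)
# refine by green board hull in both views: blob centroid of hull
def hull(d,x0,y0,x1,y1):
    f=d["frame"].astype(int);m=((f[...,1]>f[...,0]+18)&(f[...,1]>f[...,2]+5)).astype(np.uint8);w=np.zeros_like(m);w[y0:y1,x0:x1]=m[y0:y1,x0:x1]
    h=cv2.convexHull(np.argwhere(w)[:,::-1].astype(np.int32).reshape(-1,1,2));q=cv2.minAreaRect(h);M=cv2.moments(h);return np.array([M['m10'],M['m01']])/M['m00'],q
print("label hand",T,plane(t,T,.089));h=hull(t,376,221,405,243);print("hull",h,plane(t,h[0],.087))
S=tp(565-400,246,260,60);print("side",S,plane(s,S,.089),tri(t,T,s,S))
B=[plane(s,tp(x-400,y,260,60),.118) for x,y in[(645,209),(735,208),(740,247),(651,248)]];print(np.array(B),np.mean(B,0))
B=[plane(t,tp(x,y,340,165),.118) for x,y in[(176,375),(188,470)]];print("base front/left corners top",np.array(B))
s_,p,R=now();a=np.radians(5.2);o=p+np.r_[-.0028*np.cos(a),-.0028*np.sin(a),0];print("pred origin",o, p)
E
```

```text
label hand [389.625 232.5  ] [ 0.42   -0.3259  0.089 ]
hull (array([389.3272, 232.0955]), ((389.45440673828125, 232.16531372070312), (16.754037857055664, 29.31956672668457), 82.23483276367188)) [ 0.4215 -0.3256  0.087 ]
side (300.75, 121.0) [ 0.4213 -0.3318  0.089 ] (array([ 0.4206, -0.3249,  0.0933]), np.float64(0.002264204955056627))
[[ 0.3494 -0.3576  0.118 ]
 [ 0.2649 -0.3682  0.118 ]
 [ 0.2654 -0.3036  0.118 ]
 [ 0.3461 -0.2935  0.118 ]] [ 0.3065 -0.3307  0.118 ]
base front/left corners top [[ 0.3403 -0.2939  0.118 ]
 [ 0.2701 -0.2994  0.118 ]]
pred origin [ 0.3074 -0.3321  0.2482] [ 0.3102 -0.3319  0.2482]
```

Emit:
move_arm(rows="0 -2 12 0 0 0 1; -1 -4 25 0 0 0 1; -1 -4 38 0 0 0 1; -1 -4 46 0 0 0 1; -1 -4 51 0 0 0 1; -1 -4 51 0 0 0 1; -1 -4 51 0 0 0 1; -1 -4 51 0 0 0 1; -1 -4 51 0 0 0 1; -1 -4 51 0 0 0 1")

```text
time: 13.3
position: [0.3113, -0.3357, 0.1974]
tool_rot: [179.9, -0.4, -174.7]
ft_force: [0.0, 0.1, -2.8]
grip_width: 0.0451
```

```bash
python3 - <<'E'
from h import *
np.set_printoptions(precision=4,suppress=True)
s_,p,R=now();print(p,s_["tool_rot"],rel([.3116,-.3354,.1976],down(185.5)))
t=imaging.snapshot("top");s=imaging.snapshot("side")
cv2.imwrite("pics/z6.png",np.hstack([crop(t,365,205,80,80,5),crop(s,280,70,80,80,5)]))
a=np.radians(5.5);R=Ro.from_euler('z',a).as_matrix()
o=p+R@[-.003,0,-.1439]
for n,d in(("t",t),("s",s)):print(n,proj(d,[o+R@[.041,0,.106],[.42,-.325,.089],o+R@[.042,.037,.014],o+R@[.042,-.037,.014],o+R@[-.042,.037,.014],o+R@[-.042,-.037,.014]]).round(1).tolist())
E
```

```text
[ 0.3113 -0.3357  0.1974] [ 179.8858   -0.4154 -174.7081] [-0.36  0.31 -0.24  0.01 -0.04 -0.02]
t [[399.9, 253.8], [389.3, 232.5], [379.4, 257.4], [402.3, 254.4], [383.3, 284.7], [406.4, 281.4]]
s [[322.7, 105.8], [301.1, 122.0], [320.1, 132.6], [317.7, 121.3], [342.6, 132.7], [339.3, 121.4]]
```

View pics/z6.png

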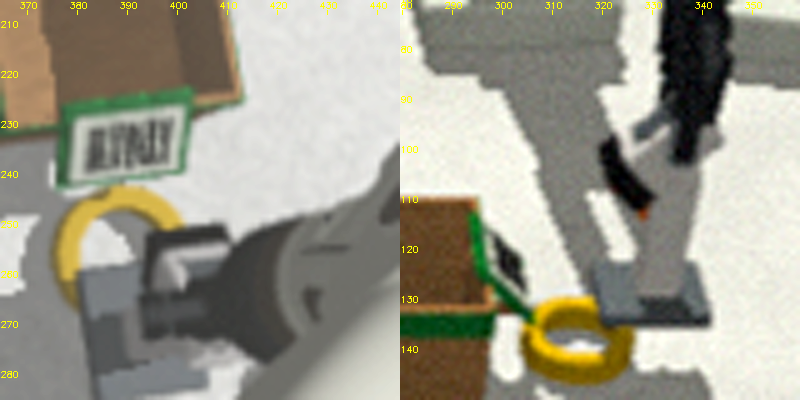

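Picture 7: the base corners fall within 1–2 px of the prediction, and the nose looks squarely at the label. Holding still for well over 2 s.

Emit:
move_arm(rows="0 0 0 0 0 0 1; 0 0 0 0 0 0 1; 0 0 0 0 0 0 1; 0 0 0 0 0 0 1; 0 0 0 0 0 0 1; 0 0 0 0 0 0 1; 0 0 0 0 0 0 1; 0 0 0 0 0 0 1; 0 0 0 0 0 0 1; 0 0 0 0 0 0 1; 0 0 0 0 0 0 1; 0 0 0 0 0 0 1")

```text
time: 14.9
position: [0.3112, -0.3357, 0.1973]
tool_rot: [179.9, -0.4, -174.7]
ft_force: [-0.3, 0.8, -3.8]
grip_width: 0.0452
```

Emit:
move_arm(rows="0 0 0 0 0 0 1; 0 0 0 0 0 0 1; 0 0 0 0 0 0 1; 0 0 0 0 0 0 1; 0 0 0 0 0 0 1; 0 0 0 0 0 0 1; 0 0 0 0 0 0 1; 0 0 0 0 0 0 1; 0 0 0 0 0 0 1; 0 0 0 0 0 0 1; 0 0 0 0 0 0 1; 0 0 0 0 0 0 1")

```text
time: 16.4
position: [0.3113, -0.3357, 0.1973]
tool_rot: [179.9, -0.4, -174.7]
ft_force: [1.1, -0.3, -3.4]
grip_width: 0.0452
```

Emit:
move_arm(rows="0 0 -12 0 0 0 1; 0 0 -25 0 0 0 1; 0 0 -40 0 0 0 1; 0 0 -51 0 0 0 1; 0 0 -51 0 0 0 1")

```text
time: 17.02
position: [0.3122, -0.3364, 0.2497]
tool_rot: [-180.0, -0.3, -174.7]
ft_force: [0.3, 0.1, -5.0]
grip_width: 0.0454
```

```bash
python3 - <<'E'
from h import *
print(rel([.4197,.3302,.248],down(173.2)))
E
```

```text
[-1.6850e+02  6.5388e+02  6.2000e-01 -0.0000e+00 -3.0000e-02  1.2100e+00]
```

Emit:
move_arm(rows="-6 22 0 0 0 0 1; -14 56 0 0 0 0.1 1; -24 92 0 0 0 0.2 1; -33 128 0 0 0 0.2 1; -42 164 0 0 0 0.3 1; -52 200 0 0 0 0.4 1; -61 236 0 0 0 0.4 1; -70 272 0 0 0 0.5 1; -79 308 0 0 0 0.6 1; -89 344 0 0 0 0.6 1; -98 380 0 0 0 0.7 1; -107 416 0 0 0 0.8 1")

```text
time: 18.52
position: [0.3802, 0.0888, 0.2487]
tool_rot: [-179.9, -0.3, 177.3]
ft_force: [0.3, -0.4, -3.2]
grip_width: 0.0452
```

```bash
python3 - <<'E'
from h import *
print(rel([.4197,.3302,.248],down(173.2)))
E
```

```text
[-2.7960e+01  2.4298e+02  2.4000e-01 -1.0000e-02 -3.0000e-02  4.1000e-01]
```

Emit:
move_arm(rows="-4 35 0 0 0 0 1; -8 70 0 0 0 0.1 1; -12 105 0 0 0 0.2 1; -16 140 0 0 0 0.2 1; -20 175 0 0 0 0.3 1; -24 205 0 0 0 0.3 1; -26 228 0 0 0 0.4 1; -28 243 0 0 0 0.4 1; -28 243 0 0 0 0.4 1; -28 243 0 0 0 0.4 1; -28 243 0 0 0 0.4 1")

```text
time: 19.9
position: [0.4197, 0.3293, 0.2484]
tool_rot: [-179.9, -0.3, 173.2]
ft_force: [-0.2, -0.1, -3.9]
grip_width: 0.0455
```

```bash
python3 - <<'E'
from h import *
print(rel([.4199,.3305,.1482],down(173.2)))
E
```

```text
[-6.0000e-01  1.4000e+00  1.0017e+02 -1.0000e-02 -3.0000e-02  0.0000e+00]
```

Emit:
move_arm(rows="0 1 20 0 0 0 1; 0 1 45 0 0 0 1; -1 1 70 0 0 0 1; -1 1 85 0 0 0 1; -1 1 93 0 0 0 1; -1 1 97 0 0 0 1; -1 1 99 0 0 0 1; -1 1 100 0 0 0 1; -1 1 100 0 0 0 1; -1 1 100 0 0 0 1")

```text
time: 21.15
position: [0.4203, 0.3302, 0.1487]
tool_rot: [-179.9, -0.3, 173.2]
ft_force: [-0.5, -0.3, -3.9]
grip_width: 0.0455
```

Emit:
move_arm(rows="0 0 1 0 0 0 1; 0 0 1.5 0 0 0 1; 0 0 1.5 0 0 0 1; 0 0 1.5 0 0 0 1")

```text
time: 21.65
position: [0.4205, 0.3303, 0.148]
tool_rot: [-179.9, -0.3, 173.2]
ft_force: [-2.3, -1.7, 5.5]
grip_width: 0.0454
```

Contact (+5 N). Releasing slowly, then going up.

Emit:
move_arm(rows="0 0 0 0 0 0 0.4; 0 0 0 0 0 0 0.3; 0 0 0 0 0 0 0.2; 0 0 0 0 0 0 0.1; 0 0 0 0 0 0 0; 0 0 0 0 0 0 0")

```text
time: 22.4
position: [0.4205, 0.3303, 0.148]
tool_rot: [-179.9, -0.3, 173.2]
ft_force: [-0.3, -0.6, -0.3]
grip_width: 0.0855
```

Emit:
move_arm(rows="0 0 -20 0 0 0 0; 0 0 -50 0 0 0 0; 0 0 -80 0 0 0 0; 0 0 -110 0 0 0 0; 0 0 -110 0 0 0 0; 0 0 -110 0 0 0 0")

```text
time: 23.15
position: [0.4208, 0.3301, 0.2573]
tool_rot: [-179.9, -0.3, 173.2]
ft_force: [0.1, -1.1, 0.1]
grip_width: 0.0853
```

```bash
python3 - <<'E'
from h import *
print(rel([.5577,.2748,.20],down(193)))
s=imaging.snapshot("side")
cv2.imwrite("pics/z7.png",crop(s,205,180,150,140,4))
E
```

```text
[-1.4282e+02 -3.8650e+01  5.6590e+01 -0.0000e+00 -3.0000e-02 -1.9800e+00]
```

View pics/z7.png

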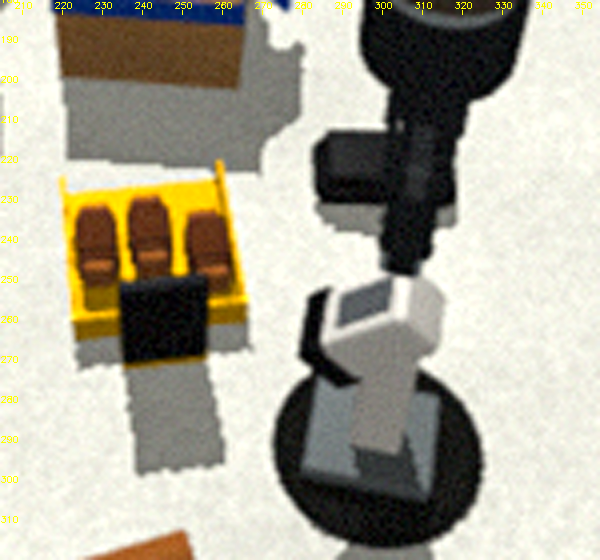

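Picture 8: the scanner is upright on its mat. Moving over the tray handle and checking its position.

Emit:
move_arm(rows="-25 -6 0 0 0 -0.4 0; -55 -14 0 0 0 -0.8 0; -85 -22 0 0 0 -1.2 0; -115 -30 0 0 0 -1.6 0; -136 -36 0 0 0 -1.9 0; -143 -39 10 0 0 -2 0; -143 -39 25 0 0 -2 0; -143 -39 40 0 0 -2 0; -143 -39 56 0 0 -2 0; -143 -39 56 0 0 -2 0; -143 -39 56 0 0 -2 0")

```text
time: 24.58
position: [0.5571, 0.2746, 0.2002]
tool_rot: [-180.0, -0.4, -166.7]
ft_force: [0.5, -0.1, 0.5]
grip_width: 0.0854
```

```bash
python3 - <<'E'
from h import *
np.set_printoptions(precision=4,suppress=True)
s=imaging.snapshot("side")
P=[plane(s,(205+x/4-.5,180+y/4-.5),.09) for x,y in[(121,281),(207,273)]];print(P,np.linalg.norm(P[0]-P[1]));m=(P[0]+P[1])/2
print("mid",m,np.degrees(np.arctan2(*(P[0]-P[1])[1::-1])))
m2=m+.006*np.r_[np.cos(np.radians(-77)),np.sin(np.radians(-77)),0];print(m2)
print(rel([.5577,.2748,.06],down(193)),now()[0]["joints"])
cv2.imwrite("pics/z8.png",crop(s,205,150,110,130,4))
E
```

```text
[array([0.5899, 0.2803, 0.09  ]), array([0.5345, 0.2679, 0.09  ])] 0.05676533795553252
mid [0.5622 0.2741 0.09  ] 12.52913012934525
[0.5635 0.2682 0.09  ]
[ -0.99   0.1  140.68   0.    -0.03   0.02] [26.1938 29.0814 16.5324 77.7534  0.0705 12.9495]
```

View pics/z8.png

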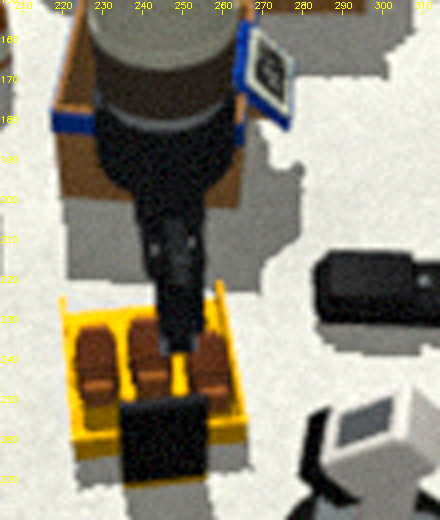

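Picture 9: the gripper is lined up with the handle plate. Two estimates of the handle centre agree within 5 mm, and I'll take (.560,.278). I'll close partway before going down so the inner finger keeps clear of the pods.

Emit:
move_arm(rows="-2 1 20 0 0 0 0.4; -3 3 40 0 0 0 0.45; -3 3 60 0 0 0 0.5; -3 3 80 0 0 0 0.5; -3 3 100 0 0 0 0.5; -3 3 115 0 0 0 0.5; -3 3 128 0 0 0 0.5; -3 3 138 0 0 0 0.5; -3 3 138 0 0 0 0.5; -3 3 138 0 0 0 0.5")

```text
time: 25.88
position: [0.5594, 0.2783, 0.0632]
tool_rot: [180.0, -0.3, -166.8]
ft_force: [0.8, -0.0, -0.1]
grip_width: 0.0428
```

Emit:
move_arm(rows="0 0 0 0 0 0 0.6; 0 0 0 0 0 0 0.68; 0 0 0 0 0 0 0.75; 0 0 0 0 0 0 0.8; 0 0 0 0 0 0 0.85; 0 0 0 0 0 0 0.9; 0 0 0 0 0 0 0.95; 0 0 0 0 0 0 1; 0 0 0 0 0 0 1", grip_force=60)

```text
time: 27.0
position: [0.5595, 0.2782, 0.0633]
tool_rot: [180.0, -0.2, -166.8]
ft_force: [0.3, -0.3, 1.9]
grip_width: 0.0111
```

```bash
python3 - <<'E'
from h import *
print(now()[0]["joints"].round(1),now()[1])
t=imaging.snapshot("top");s=imaging.snapshot("side")
import pickle;pickle.dump((t,s),open("v2.pkl","wb"))
E
```

```text
[26.4 35.   5.2 60.4  0.1 13.2] [0.55949205 0.27824497 0.06330932]
```

Plate gripped (11 mm). Lifting level.

Emit:
move_arm(rows="0 0 -4 0 0 0 1; 0 0 -12 0 0 0 1; 0 0 -25 0 0 0 1; 0 0 -42 0 0 0 1; 0 0 -62 0 0 0 1; 0 0 -84 0 0 0 1; 0 0 -106 0 0 0 1; 0 0 -128 0 0 0 1; 0 0 -148 0 0 0 1; 0 0 -164 0 0 0 1; 0 0 -174 0 0 0 1; 0 0 -178 0 0 0 1")

```text
time: 28.6
position: [0.5605, 0.2785, 0.2425]
tool_rot: [180.0, -0.2, -166.8]
ft_force: [0.2, 0.3, -2.2]
grip_width: 0.0114
```

```bash
cat >> h.py <<'E'
def lipR(tilt,yaw=-84.5):  # tool orientation for tray heading yaw, nose-down tilt
    return Ro.from_euler("z",yaw,degrees=True)*Ro.from_euler("y",tilt,degrees=True)*Ro.from_euler("z",-yaw,degrees=True)*down(yaw+270)
def tcp(lip,tilt,yaw=-84.5):
    T=Ro.from_euler("z",yaw,degrees=True)*Ro.from_euler("y",tilt,degrees=True)
    return np.array(lip)-T.apply([.151,0,-.0593])
E
python3 - <<'E'
from h import *
print(now()[0]["joints"].round(1),tcp([.505,-.275,.175],0))
print(rel(tcp([.505,-.275,.175],0),lipR(0)))
t=imaging.snapshot("top");s=imaging.snapshot("side")
cv2.imwrite("pics/z9.png",np.hstack([crop(t,140,100,180,150,2.2),crop(s,170,130,180,150,2.2)]))
P=np.array([plane(t,(x/1.5625-.5,y/1.5625-.5),.1)[:2] for x,y in[(432,238),(508,238),(510,316),(432,318)]]);print(P)
E
```

```text
[26.4 28.7 22.2 83.6  0.1 13.2] [ 0.49052729 -0.12469517  0.2343    ]
[ 1.6041e+02 -3.7648e+02  8.4600e+00  0.0000e+00 -2.0000e-02  7.7000e-01]
[[ 0.67547713  0.01734215]
 [ 0.6742341  -0.13405139]
 [ 0.51641189 -0.13081365]
 [ 0.51443036  0.02081772]]
```

View pics/z9.png

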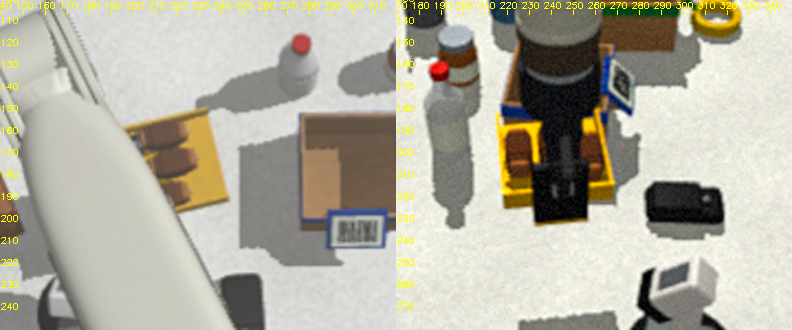

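Picture 10: the tray is level in the hand with all three pods in it. Carrying it gently to the box.

Emit:
move_arm(rows="3 -6 0 0 0 0 1; 8 -19 0 0 0 0 1; 16 -38 0 0 0 0.1 1; 27 -62 0 0 0 0.1 1; 38 -88 0 0 0 0.2 1; 49 -115 0 0 0 0.2 1; 61 -142 0 0 0 0.3 1; 72 -169 0 0 0 0.3 1; 84 -196 0 0 0 0.4 1; 95 -223 0 0 0 0.4 1; 107 -250 0 0 0 0.5 1; 118 -276 0 0 0 0.5 1")

```text
time: 30.2
position: [0.5074, -0.019, 0.2418]
tool_rot: [-180.0, -0.3, -171.8]
ft_force: [-0.1, -0.2, -1.8]
grip_width: 0.0117
```

```bash
python3 - <<'E'
from h import *
print(now()[0]["joints"].round(1))
print(rel(tcp([.505,-.275,.175],0),lipR(0)))
E
```

```text
[ -2.1  14.9   1.7  77.   -0.1 -10.3]
[ 3.1740e+01 -1.0217e+02  7.7000e+00 -0.0000e+00 -3.0000e-02  2.7000e-01]
```

Emit:
move_arm(rows="7 -22 0 0 0 0.1 1; 13 -43 0 0 0 0.1 1; 19 -62 2 0 0 0.2 1; 24 -78 4 0 0 0.2 1; 28 -90 6 0 0 0.3 1; 31 -98 8 0 0 0.3 1; 32 -102 8 0 0 0.3 1; 32 -102 8 0 0 0.3 1; 32 -102 8 0 0 0.3 1")

```text
time: 31.32
position: [0.4904, -0.1242, 0.2341]
tool_rot: [-180.0, -0.2, -174.8]
ft_force: [-0.1, -0.7, -2.5]
grip_width: 0.0112
```

```bash
python3 - <<'E'
from h import *
print(now()[0]["joints"].round(1))
L=[.505,-.275]
for z,a in((.16,4),(.145,8),(.13,12),(.125,16),(.12,20),(.118,24),(.116,28),(.115,32),(.115,36),(.115,40)):
    print(z,a,rel(tcp([*L,z],a),lipR(a)).round(1).tolist())
t=imaging.snapshot("top");s=imaging.snapshot("side")
cv2.imwrite("pics/z10.png",np.hstack([crop(t,280,120,170,170,2.3),crop(s,190,60,170,170,2.3)]))
E
```

```text
[-14.2  14.8   0.4  75.8  -0.1 -19.4]
0.16 4 [-0.1, -5.0, 4.4, -0.4, -0.0, -0.0]
0.145 8 [-0.1, -10.2, 9.3, -0.8, -0.0, -0.0]
0.13 12 [-0.2, -16.1, 14.7, -1.2, -0.0, -0.0]
0.125 16 [-0.2, -22.7, 10.4, -1.6, -0.0, -0.0]
0.12 20 [-0.2, -29.9, 6.7, -2.0, -0.0, -0.0]
0.118 24 [-0.2, -37.7, 0.5, -2.4, -0.0, -0.0]
0.116 28 [-0.2, -46.0, -5.2, -2.8, -0.0, -0.0]
0.115 32 [-0.3, -54.9, -11.2, -3.2, -0.0, -0.0]
0.115 36 [-0.3, -64.2, -17.6, -3.6, -0.0, -0.0]
0.115 40 [-0.3, -74.0, -23.4, -4.0, -0.0, -0.0]
```

View pics/z10.png

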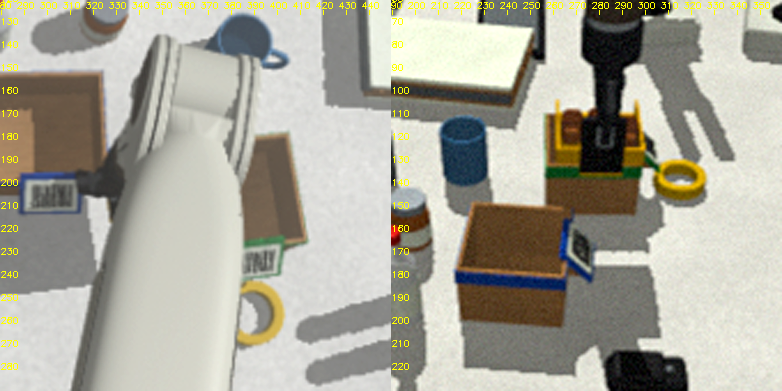

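Picture 11: the tray is level over the near side of the green box and centred on it. Tipping about the lip.

Emit:
move_arm(rows="0 -2 2 -0.2 0 0 1; 0 -5 4 -0.4 0 0 1; 0 -8 7 -0.6 0 0 1; 0 -10 9 -0.8 0 0 1; 0 -13 12 -1 0 0 1; 0 -16 14 -1.2 0 0 1; 0 -23 10 -1.6 0 0 1; 0 -30 6 -2 0 0 1; 0 -38 0 -2.4 0 0 1; 0 -46 -5 -2.8 0 0 1; 0 -55 -11 -3.2 0 0 1; 0 -64 -18 -3.6 0 0 1")

```text
time: 32.92
position: [0.4966, -0.1888, 0.2523]
tool_rot: [143.9, -0.2, -174.8]
ft_force: [0.3, 1.2, -2.1]
grip_width: 0.0114
```

```bash
python3 - <<'E'
from h import *
print(now()[0]["joints"].round(1))
for z,a in((.114,36),(.114,40)):print(rel(tcp([.505,-.275,z],a),lipR(a)).round(1).tolist())
E
```

```text
[-35.1  35.2  24.6 104.8  26.6 -46.3]
[-0.1, -0.3, 1.7, 0.0, 0.0, -0.0]
[-0.1, -4.8, -8.7, -0.4, 0.0, -0.0]
```

Emit:
move_arm(rows="0 -3 -4 -0.2 0 0 1; 0 -5 -9 -0.4 0 0 1; 0 -5 -9 -0.4 0 0 1; 0 -5 -9 -0.4 0 0 1; 0 -5 -9 -0.4 0 0 1; 0 -5 -9 -0.4 0 0 1; 0 -5 -9 -0.4 0 0 1; 0 -5 -9 -0.4 0 0 1")

```text
time: 33.92
position: [0.4975, -0.198, 0.2567]
tool_rot: [139.9, -0.2, -174.8]
ft_force: [-0.9, -0.1, -2.7]
grip_width: 0.0111
```

```bash
python3 - <<'E'
from h import *
print(now()[0]["joints"].round(1))
t=imaging.snapshot("top");s=imaging.snapshot("side")
# count pod-brown in the tray region
cv2.imwrite("pics/z11.png",np.hstack([crop(t,320,140,130,130,3),crop(s,230,60,130,130,3)]))
E
```

```text
[-36.8  38.4  28.6 109.7  28.5 -49.6]
```

The picture limit is used up, so from here I go by force and pixel numbers.

```bash
python3 - <<'E'
from h import *
F=[];M=[]
for i in range(12):
    t=imaging.snapshot("top"); s=sensors.observe();F.append(s["ft_force"]);M.append(s["moment"])
print(np.mean(F,0),np.std(F,0),np.mean(M,0))
# project tray floor corners and box interior into top view; class the pixels
p,R=now()[1:]; T=Ro.from_euler("z",-84.5,degrees=True)*Ro.from_euler("y",40,degrees=True)
g=lambda x,y,z:p+T.apply([x+.086,y,z-.0633])
f=t["frame"]
print("tray floor px (rows from back to lip):")
for x in(-.05,-.02,.01,.04,.06):
    print([f[int(round(v)),int(round(u))].tolist() for u,v in proj(t,[g(x,y,.004) for y in(-.045,-.02,0,.02,.045)])])
a=np.radians(5.5);c=np.array([.509,-.315]);ax=np.array([[np.cos(a),-np.sin(a)],[np.sin(a),np.cos(a)]])
print("box floor z=.02, y from + to -:")
for y in(.06,.04,.02,0,-.02,-.04,-.06):
    print(y,[f[int(round(v)),int(round(u))].tolist() for u,v in proj(t,[[*(c+ax@[x,y]),.02] for x in(-.05,-.03,-.01,.01,.03,.05)])])
E
```

```text
[ 0.07184994  0.31180692 -1.65910479] [0.60192469 0.28632654 0.24907214] [-0.82864    -0.06677474  0.00481075]
tray floor px (rows from back to lip):
[[88, 73, 37], [35, 34, 31], [37, 36, 34], [37, 35, 34], [87, 72, 40]]
[[161, 130, 49], [159, 128, 49], [38, 38, 35], [40, 38, 37], [58, 51, 36]]
[[159, 128, 49], [160, 128, 49], [36, 35, 32], [39, 38, 36], [38, 38, 36]]
[[159, 127, 48], [159, 128, 49], [44, 39, 32], [38, 38, 36], [41, 41, 39]]
[[163, 131, 50], [161, 129, 49], [163, 130, 49], [37, 37, 35], [51, 52, 52]]
box floor z=.02, y from + to -:
0.06 [[53, 54, 39], [162, 129, 50], [162, 130, 50], [33, 32, 32], [66, 67, 68], [42, 42, 41]]
0.04 [[112, 89, 62], [159, 127, 48], [161, 129, 49], [37, 34, 30], [49, 49, 48], [39, 39, 38]]
0.02 [[78, 65, 37], [160, 129, 49], [160, 129, 48], [162, 130, 50], [64, 59, 46], [40, 39, 37]]
0 [[126, 101, 45], [78, 64, 49], [75, 61, 47], [75, 62, 48], [44, 40, 38], [37, 37, 35]]
-0.02 [[79, 64, 48], [77, 63, 48], [78, 63, 48], [75, 61, 47], [36, 36, 35], [39, 38, 37]]
-0.04 [[48, 44, 34], [47, 40, 34], [45, 38, 33], [47, 39, 33], [38, 38, 37], [39, 38, 36]]
-0.06 [[56, 47, 38], [71, 53, 40], [46, 38, 32], [51, 41, 34], [39, 38, 37], [37, 37, 36]]
```

Averaged load is −1.66 N, which is the empty tray (1.57 N expected, 2.45 N with pods), and every floor pixel in view is plain yellow. Levelling out and going up.

```bash
python3 - <<'E'
from h import *
for z,a in((.145,38),(.165,30),(.175,20),(.18,10),(.18,0)):print(rel(tcp([.505,-.275,z],a),lipR(a)).round(1).tolist())
E
```

```text
[-0.0, 22.1, -18.1, 0.2, 0.0, -0.0]
[0.1, 41.0, -11.6, 1.0, 0.0, -0.0]
[0.2, 50.5, 8.9, 2.0, -0.0, -0.0]
[0.2, 52.0, 33.3, 3.0, -0.0, -0.0]
[0.2, 45.3, 60.8, 4.0, -0.0, -0.0]
```

Emit:
move_arm(rows="0 11 -9 0.1 0 0 1; 0 22 -18 0.2 0 0 1; 0 32 -15 0.6 0 0 1; 0 41 -11 1 0 0 1; 0 46 -1 1.5 0 0 1; 0 50 9 2 0 0 1; 0 51 21 2.5 0 0 1; 0 52 33 3 0 0 1; 0 49 47 3.5 0 0 1; 0 45 61 4 0 0 1; 0 45 61 4 0 0 1; 0 45 61 4 0 0 1")

```text
time: 36.12
position: [0.4911, -0.1247, 0.2403]
tool_rot: [179.9, -0.1, -174.8]
ft_force: [0.5, -1.0, -1.5]
grip_width: 0.0114
```

```bash
python3 - <<'E'
from h import *
print(rel([.5595,.2782,.242],down(193.2)))
F=[]
for i in range(6): t=imaging.snapshot("top");F.append(sensors.observe()["ft_force"])
s=imaging.snapshot("side")
print(np.mean(F,0),now()[0]["joints"].round(1))
# side view: pod-brown pixels anywhere on tray / table around boxes
f=s["frame"].astype(int);hsv=cv2.cvtColor(s["frame"],cv2.COLOR_RGB2HSV)
import pickle;t0,s0=pickle.load(open("v0.pkl","rb"))
q=proj(s0,plane(t0,(220,187),.02)).round(0)[0];u,v=q.astype(int);print("pod colour at start",s0["frame"][v-3:v+4:3,u-3:u+4:3].tolist())
p=now()[1];T=Ro.from_euler("z",-84.5,degrees=True)
for z in(.006,.02):
  for x in(-.03,0,.03,.055): print(z,x,[s["frame"][int(round(b)),int(round(a))].tolist() for a,b in proj(s,[p+T.apply([x+.086,y,z-.0633]) for y in(-.05,-.035,.035,.05)])])
E
```

```text
[-1.0466e+02  3.9501e+02 -9.7000e-01  1.0000e-02 -1.0000e-02 -8.0000e-01]
[ 0.09807839  0.14978042 -1.68693763] [-14.3  14.8   1.1  76.5   0.  -19.5]
pod colour at start [[[58, 26, 13], [60, 34, 20], [64, 31, 16]], [[44, 23, 12], [51, 26, 18], [50, 21, 0]], [[36, 19, 3], [103, 58, 27], [114, 66, 30]]]
0.006 -0.03 [[162, 119, 0], [84, 62, 0], [166, 121, 0], [164, 123, 0]]
0.006 0 [[157, 113, 0], [29, 23, 0], [163, 121, 0], [165, 121, 0]]
0.006 0.03 [[159, 119, 0], [1, 4, 3], [160, 118, 0], [167, 123, 0]]
0.006 0.055 [[155, 117, 0], [131, 100, 10], [157, 117, 0], [163, 119, 0]]
0.02 -0.03 [[142, 104, 0], [127, 93, 0], [166, 123, 0], [165, 123, 0]]
0.02 0 [[163, 121, 0], [14, 8, 3], [166, 122, 0], [160, 121, 0]]
0.02 0.03 [[129, 96, 0], [131, 100, 10], [158, 112, 0], [163, 119, 0]]
0.02 0.055 [[154, 156, 147], [113, 114, 106], [157, 156, 149], [157, 159, 151]]
```

Emit:
move_arm(rows="-5 20 0 0 0 0 1; -13 50 0 0 0 -0.1 1; -22 84 0 0 0 -0.2 1; -32 120 0 0 0 -0.2 1; -41 156 0 0 0 -0.3 1; -51 192 0 0 0 -0.4 1; -60 228 0 0 0 -0.5 1; -70 264 0 0 0 -0.5 1; -79 300 0 0 0 -0.6 1; -89 336 0 0 0 -0.7 1; -98 370 0 0 0 -0.8 1; -105 395 0 0 0 -0.8 1")

```text
time: 37.98
position: [0.5603, 0.2789, 0.2389]
tool_rot: [179.9, -0.2, -166.8]
ft_force: [0.6, 0.1, -2.2]
grip_width: 0.0114
```

Emit:
move_arm(rows="0 0 0 0 0 0 1; 0 0 0 0 0 0 1")

```text
time: 38.22
position: [0.5602, 0.2784, 0.2384]
tool_rot: [179.9, -0.3, -166.8]
ft_force: [-0.3, -0.5, -1.7]
grip_width: 0.0111
```

```bash
python3 - <<'E'
from h import *
print(rel([.5595,.2782,.0636],down(193.2)))
E
```

```text
[-6.0000e-02 -3.5000e-01  1.7485e+02  1.0000e-02 -3.0000e-02 -0.0000e+00]
```

Emit:
move_arm(rows="0 0 15 0 0 0 1; 0 0 38 0 0 0 1; 0 0 62 0 0 0 1; 0 0 86 0 0 0 1; 0 0 110 0 0 0 1; 0 0 132 0 0 0 1; 0 0 150 0 0 0 1; 0 0 162 0 0 0 1; 0 0 169 0 0 0 1; 0 0 173 0 0 0 1; 0 0 174 0 0 0 1; 0 0 174 0 0 0 1")

```text
time: 39.72
position: [0.5597, 0.2788, 0.065]
tool_rot: [179.9, -0.2, -166.8]
ft_force: [-0.2, -0.7, -1.2]
grip_width: 0.0114
```

Emit:
move_arm(rows="0 0 1 0 0 0 1; 0 0 1 0 0 0 1; 0 0 1 0 0 0 1")

```text
time: 40.1
position: [0.5597, 0.2788, 0.0641]
tool_rot: [179.9, -0.2, -166.8]
ft_force: [-0.6, -0.4, -1.7]
grip_width: 0.0112
```

Emit:
move_arm(rows="0 0 1 0 0 0 1; 0 0 1.2 0 0 0 1; 0 0 1.2 0 0 0 1; 0 0 1.2 0 0 0 1")

```text
time: 40.6
position: [0.56, 0.2789, 0.0633]
tool_rot: [179.9, -0.2, -166.8]
ft_force: [-0.3, -0.1, 2.2]
grip_width: 0.0114
```

Contact. Opening to about half, so the inner finger stays near the handle, then rising.

Emit:
move_arm(rows="0 0 0 0 0 0 0.8; 0 0 0 0 0 0 0.7; 0 0 0 0 0 0 0.6; 0 0 0 0 0 0 0.5; 0 0 0 0 0 0 0.5; 0 0 0 0 0 0 0.5")

```text
time: 41.35
position: [0.56, 0.2789, 0.0633]
tool_rot: [179.9, -0.2, -166.8]
ft_force: [0.5, -0.2, -0.3]
grip_width: 0.0428
```

Emit:
move_arm(rows="0 0 -15 0 0 0 0.5; 0 0 -45 0 0 0 0.5; 0 0 -80 0 0 0 0.5; 0 0 -120 0 0 0 0.5; 0 0 -160 0 0 0 0.5; 0 0 -180 0 0 0 0.5; 0 0 -180 0 0 0 0.5; 0 0 -180 0 0 0 0.5")

```text
time: 42.35
position: [0.5601, 0.2784, 0.2427]
tool_rot: [179.9, -0.2, -166.8]
ft_force: [-0.8, -0.3, 0.0]
grip_width: 0.0424
```

```bash
python3 - <<'E'
from h import *
import pickle
t0,s0=pickle.load(open("v0.pkl","rb"))
t=imaging.snapshot("top");s=imaging.snapshot("side");print(now()[0]["joints"].round(1))
# inside green box: pod-dark pixels vs start, top view, inner outline polygon at z=.02
a=np.radians(5.5);c=np.array([.509,-.315]);A=np.array([[np.cos(a),-np.sin(a)],[np.sin(a),np.cos(a)]])
poly=proj(t,[[*(c+A@v),.02] for v in[(-.065,-.065),(.065,-.065),(.065,.065),(-.065,.065)]]).astype(np.int32)
m=np.zeros(t["frame"].shape[:2],np.uint8);cv2.fillPoly(m,[poly],1)
d=(np.abs(t["frame"].astype(int)-t0["frame"]).sum(2)>45).astype(np.uint8)&m
n,l,st,ce=cv2.connectedComponentsWithStats(d);print("changed blobs in box",[(x[4],*ce[i+1].round(0),t["frame"][l==i+1].mean(0).round(0).tolist()) for i,x in enumerate(st[1:]) if x[4]>6])
x,y,w,h=cv2.boundingRect(poly);print("box gray crop");
g=cv2.cvtColor(t["frame"],cv2.COLOR_RGB2GRAY)
for r in range(y,y+h,2):print(" ".join("%3d"%v for v in g[r,x:x+w:2]))
# change map elsewhere in both views
for nm,p,q in(("top",t0,t),("side",s0,s)):
    D=(np.abs(q["frame"].astype(int)-p["frame"]).max(2)>40).astype(np.uint8);n,l,st,ce=cv2.connectedComponentsWithStats(D)
    print(nm,[(st[i,:5].tolist()) for i in range(1,n) if st[i,4]>20])
E
```

```text
[26.4 28.8 22.1 83.6  0.2 13.2]
changed blobs in box [(np.int32(205), np.float64(392.0), np.float64(207.0), [47.0, 41.0, 36.0]), (np.int32(7), np.float64(392.0), np.float64(194.0), [100.0, 72.0, 53.0]), (np.int32(24), np.float64(370.0), np.float64(202.0), [74.0, 61.0, 48.0]), (np.int32(17), np.float64(374.0), np.float64(223.0), [77.0, 63.0, 49.0])]
box gray crop
 70  50  90  58  55  56  56  56  56  56  55  56  55  56  55  57  59  57  60  61  55  56  56
 55  49  84  58  55  56  56  57  58  59  59  60  60  61  61  60  61  63  63  63  56  55  56
 55  47  78  71  60  62  61  61  61  62  61  62  63  62  61  58  54  54  57  53  55  56  55
 55  48  72  76  60  61  62  61  60  62  60  61  61  61  59  44  43  69  80  57  56  54  54
 54  51  60  91  86  87  89  88  59  60  61  61  59  61  53  41  43  65  77  61  58  54  55
 54  52  54  93  90  91  90  89  68  61  62  61  61  59  56  40  42  60  78  75  57  56  54
 53  52  49  97  91  90  89  65  60  60  60  59  59  61  58  41  41  48  48  46  46  55  55
 53  54  51  88  90  90  89  61  59  60  60  60  60  60  59  40  42  41  41  42  46  50  50
[... 1886 characters left out ...]
79, 353, 70, 31, 440], [250, 374, 5, 10, 27]]
side [[210, 0, 20, 16, 53], [213, 0, 96, 37, 1119], [312, 0, 40, 40, 647], [353, 0, 41, 75, 1072], [498, 0, 14, 15, 122], [475, 9, 5, 22, 26], [296, 18, 21, 20, 307], [212, 28, 70, 196, 5697], [485, 35, 27, 94, 497], [403, 37, 58, 146, 3648], [280, 51, 18, 17, 205], [301, 50, 16, 6, 82], [472, 72, 3, 18, 21], [216, 103, 9, 11, 64], [491, 130, 9, 16, 57], [464, 133, 6, 9, 25], [471, 134, 20, 11, 68], [370, 151, 54, 80, 1186], [467, 169, 34, 34, 723], [428, 171, 10, 10, 29], [236, 229, 13, 22, 235], [223, 231, 14, 28, 287], [251, 232, 13, 24, 224], [409, 234, 68, 150, 3114], [472, 244, 39, 43, 323], [502, 288, 10, 31, 205], [251, 314, 22, 70, 485]]
```

The changed pixels show the pods inside the green box by its far wall, and the box, label, tape and mouse unchanged. I'll draw the arm away to check the tray, scanner and wood block unobstructed.

```bash
python3 - <<'E'
from h import *
print(rel([.30,-.25,.30],down(193.2)))
E
```

```text
[ 3.7364e+02 -4.5512e+02 -5.7000e+01  1.0000e-02 -3.0000e-02 -0.0000e+00]
```

Emit:
move_arm(rows="0 0 -40 0 0 0 0.5; 20 -25 -60 0 0 0 0.5; 55 -67 -60 0 0 0 0.5; 90 -110 -60 0 0 0 0.5; 125 -152 -60 0 0 0 0.5; 160 -195 -60 0 0 0 0.5; 195 -238 -60 0 0 0 0.5; 230 -280 -60 0 0 0 0.5; 265 -323 -60 0 0 0 0.5; 300 -365 -60 0 0 0 0.5; 335 -408 -60 0 0 0 0.5; 370 -450 -60 0 0 0 0.5")

```text
time: 43.95
position: [0.301, -0.2453, 0.3022]
tool_rot: [179.8, -0.4, -166.8]
ft_force: [1.3, 0.3, 0.4]
grip_width: 0.0429
```

Emit:
move_arm(rows="0 0 0 0 0 0 0.5; 0 0 0 0 0 0 0.5; 0 0 0 0 0 0 0.5")

```text
time: 44.32
position: [0.3014, -0.2443, 0.3019]
tool_rot: [179.8, -0.4, -166.7]
ft_force: [-0.2, 0.6, -0.1]
grip_width: 0.0426
```

```bash
python3 - <<'E'
from h import *
import pickle
t0,s0=pickle.load(open("v0.pkl","rb"))
t=imaging.snapshot("top");s=imaging.snapshot("side");print(now()[1],now()[0]["joint_velocities"].round(1))
for nm,p,q in(("top",t0,t),("side",s0,s)):
    D=(np.abs(q["frame"].astype(int)-p["frame"]).max(2)>40).astype(np.uint8);n,l,st,ce=cv2.connectedComponentsWithStats(D)
    print(nm,[(st[i,:5].tolist()) for i in range(1,n) if st[i,4]>12])
R={"scanner":(t,t0,(155,218,46,48)),"tray":(t,t0,(188,163,60,52)),"wood":(t,t0,(117,173,36,44)),"scannerS":(s,s0,(272,246,58,72)),"trayS":(s,s0,(218,222,52,52)),"woodS":(s,s0,(208,312,54,50)),"mouse":(t,t0,(238,222,26,40)),"bottleS":(s,s0,(180,155,28,48)),"mugS":(s,s0,(208,108,28,34))}
for k,(q,p,(x,y,w,h)) in R.items():
    a=[cv2.cvtColor(i["frame"],cv2.COLOR_RGB2GRAY)[y:y+h,x:x+w].astype(np.float32) for i in(p,q)]
    sh,r=cv2.phaseCorrelate(a[0],a[1],cv2.createHanningWindow((w,h),cv2.CV_32F));print(k,np.round(sh,1),round(r,2),np.abs(a[0]-a[1]).mean().round(1))
hs=lambda d:((d["frame"][...,0].astype(int)-d["frame"][...,2]>70)).astype(np.uint8)
for n,d in(("before",t0),("after",t)):
    m=np.zeros(d["frame"].shape[:2],np.uint8);m[160:218,186:250]=hs(d)[160:218,186:250];print(n,cv2.minAreaRect(cv2.convexHull(np.argwhere(m)[:,::-1].astype(np.int32))),m.sum())
E
```

```text
[ 0.3015958  -0.24427455  0.30207779] [-0.1 -0.   0.1 -0.  -0.  -0.1]
top [[204, 172, 29, 38, 705], [361, 221, 84, 104, 2257], [434, 224, 15, 28, 41], [443, 245, 30, 23, 384], [447, 248, 32, 60, 160], [427, 251, 13, 15, 51], [473, 251, 10, 20, 56], [441, 263, 8, 5, 16], [428, 266, 4, 6, 14], [418, 269, 38, 18, 238], [448, 276, 14, 20, 60], [100, 293, 187, 76, 4658], [443, 297, 69, 45, 1811], [262, 326, 97, 58, 2415], [424, 328, 88, 45, 1652], [364, 331, 16, 9, 64], [202, 344, 50, 26, 670], [379, 344, 71, 40, 665], [343, 348, 16, 9, 49], [337, 350, 52, 27, 96], [288, 362, 9, 6, 27], [83, 370, 14, 6, 34], [265, 375, 24, 9, 109], [53, 377, 30, 7, 116], [256, 379, 6, 5, 16], [336, 379, 16, 5, 61]]
side [[347, 0, 4, 12, 19], [355, 0, 18, 23, 185], [437, 0, 49, 79, 692], [498, 0, 14, 13, 151], [379, 2, 5, 6, 27], [485, 6, 5, 11, 17], [389, 8, 5, 5, 14], [374, 10, 24, 17, 195], [346, 14, 10, 15, 102], [363, 25, 31, 50, 515], [339, 29, 25, 61, 930], [403, 61, 45, 122, 2652], [480, 127, 23, 43, 187], [477, 136, 13, 9, 69], [370, 151, 54, 80, 1173], [422, 160, 37, 25, 514], [457, 185, 9, 3, 15], [350, 203, 125, 181, 6236], [236, 229, 13, 22, 228], [223, 231, 14, 28, 284], [251, 232, 13, 24, 222], [409, 234, 30, 46, 666], [468, 239, 7, 5, 16], [483, 249, 18, 21, 58], [497, 273, 14, 17, 119], [488, 307, 24, 40, 456]]
scanner [0.1 0. ] 1.03 3.4
tray [-0.1  0.2] 0.39 16.6
wood [0.  0.4] 0.96 3.1
scannerS [-0.2 -0.2] 0.93 4.1
trayS [-0.5 -0.1] 0.52 27.5
woodS [ 0.2 -0. ] 0.95 1.2
mouse [0.5 0.1] 1.02 2.5
bottleS [-0.1 -0.3] 0.93 2.8
mugS [ 0.1 -0. ] 0.92 3.1
before ((220.77870178222656, 188.43441772460938), (36.58903121948242, 39.91010284423828), 76.75948333740234) 582
after ((220.43991088867188, 188.39385986328125), (37.17376708984375, 39.888893127441406), 76.4295654296875) 1375
```

Everything matches the start except the three pods, which have left the tray. The arm is clear of everything and still, so I'm handing in.

```bash
python3 -c "
from workcell import workorder
print(workorder.close_job())"
```

```text
the job is handed in; nothing more can be done
None
```

The three pods are in the green-banded box, and the job was handed in at about 44 s of the 72 s allowed.

- **Scan:** I held the scanner's window squarely at the green box's label from about 10 cm, still for about 3 s. The aim comes from calibrated positions. Base corners matched my prediction to 1–2 px, the nose to about 2 px (roughly 5 mm), and nothing confirmed a barcode read.
- **Scanner return:** It is back upright on its mat, within about 0.2 px of where it started in both cameras.
- **Tray:** I tipped it 40° with its lip about 15 mm above the rim, then set it down flat. Its outline is within 0.4 px and 0.4° of the start. The load on the wrist fell to 1.7 N, close to the empty tray's 1.57 N, and the parts of the tray floor I could see were bare.
- **Pods:** All three are gone from the tray, and dark pod-coloured patches appeared inside the green box. They touch in the picture, so I did not count three separate shapes there, but no stray pod showed on the table.
- **Other things:** The wood block, mouse, bottle and mug shifted 0.5 px or less. The jar, tape and blue box showed no changes.

**What went wrong:**
- On the way to the scanner the arm ran into joint 6's range limit and stopped early. I switched to the half-turned grasp and nothing was touched.
- I reached the 12-picture limit at the tipping step, so the last checks were numeric only.

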